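# Fit the shaker top, then take off its cap alone

### The job

The steel shaker tin holds ice whose meltwater is about to be strained off. Lift the shaker's top, the strainer with its cap still on, up off its peg of the drying tray, set it fully home and level in the mouth of the tin without dropping it, and let go of it; then lift off the cap alone, leaving the strainer undisturbed in the tin, and finish holding the cap in the gripper, well clear above the strainer (about a hand's breadth). Keep the tin standing where it is and leave the two glasses and the mug alone.

Things in the scene. Friction and masses are not known exactly. Their poses are not given: they have to be found in the camera images.
- shaker_tin: Loose open steel beaker with ice inside, 118 mm high, about 0.42 kg, round; straight lip 59 mm outside and 56 mm inside diameter, base 48 mm. Origin: centre of its underside, on the worktop; z up its axis. It is near the middle or right of the work area.
- drying_tray: Fixed white plastic drying tray, 100 x 216 mm (long along its own y), ribbed floor 8 mm above the worktop, rim 13 mm. Two upright pegs of 13 mm diameter stand at y = +57 and -57 mm on its long middle line, their tips 48 mm above the worktop. Origin: centre of its underside. One peg carries the shaker's top, the other an upside-down glass; which is which varies.
- strainer: Inner lid: loose round steel part, 0.15 kg, hollow below, standing over a peg on the tray's floor. Origin: centre of its lower edge, z up. Tapered plug z = 0 to 24 mm (48 to 53 mm diameter), straight band 63 mm diameter z = 24 to 42, shoulder sloping in to a flat seat 40 mm wide at z = 52, neck 30 mm diameter up to its perforated top at z = 70. The cap sits on it but does not hold it.
- strainer_band (a point): Centre of the strainer's straight gripping band (63 mm diameter, 18 mm high), on the axis, 33 mm above the strainer's origin and 43 mm below the top of the cap while that is on. Axes as the strainer's. Fully home, the band's lower edge (9 mm below this point) rests on the tin's rim, so the strainer's origin is 94 mm above the tin's.
- cap: Cap, the outer lid: loose round steel cup turned upside down, 38.5 mm outside diameter (39 at its lower bead), 23 mm high, about 45 g, closed at the top, 33 mm bore. Sits loosely over the strainer's neck, its roof on the neck, its lower edge 1 mm above the seat, and lifts off freely. Origin: centre of its lower edge, 53 mm above the strainer's origin while it is on; z up its axis.
- glass_drying: Plain straight drinking glass, 62 mm diameter at the mouth, 79 mm high, upside down over the other peg of the tray (leave alone). Origin: centre of its base, which is at the top, 87 mm above the worktop.
- glass_upright: Waisted drinking glass, 66 mm diameter, 82 mm high, standing upright behind the tin (leave alone). Origin: centre of its underside.
- mug: Cream mug, 62 x 85 x 51 mm, behind the tray (leave alone). Origin: centre of its underside.
Mind the look-alikes: they are no part of the job. What is shaped like the cap but black or red is not meant. What is shaped like the shaker_tin but red is not meant.

How it is judged (in metres and radians):
On the way, in this order (a step that is already met when the one before it is completed fails the run):
1. the strainer, with the cap on it, has been drawn up clear of its peg (z of strainer in the frame of drying_tray above 0.06 m and horizontal distance between cap and strainer below 0.006 m and z of cap in the frame of strainer between 0.048 and 0.057 m), for 0.1 s.
2. the strainer, with the cap still on it, sits fully home in the tin and has been let go (horizontal distance between strainer and shaker_tin below 0.005 m and z of strainer in the frame of shaker_tin between 0.09 and 0.0965 m and angle between the z axis of strainer and the z axis of shaker_tin, either way round below 0.06 rad and horizontal distance between cap and strainer below 0.006 m and z of cap in the frame of strainer between 0.048 and 0.057 m and contact force between the fingers and strainer below 0.05 N), for 0.2 s.
At the end, for the whole second after the job is handed in: the tin stands upright within 30 mm of its start; the strainer sits home in it (5 mm off axis, 2.5 mm high, 0.06 rad tilt at most), touched by the tin alone; the cap is held still in the fingers, its lower edge over 30 mm above the neck (horizontal distance between strainer and shaker_tin below 0.005 m and z of strainer in the frame of shaker_tin between 0.09 and 0.0965 m and angle between the z axis of strainer and the z axis of shaker_tin, either way round below 0.06 rad and angle between shaker_tin's own z axis and vertical below 0.05 rad and height (world z) of shaker_tin below 0.004 m and distance of shaker_tin from where it was at the start of the episode below 0.03 m and linear speed of strainer below 0.02 m/s and z of cap in the frame of strainer above 0.1 m and contact force between the fingers and cap above 1 N and contact force between each of cap, the arm, the fingers and strainer below 0.05 N and contact force between cap and shaker_tin below 0.05 N and linear speed of cap below 0.03 m/s); the arm keeps its last pose, push and grip.
It fails at once if the cap comes off the strainer anywhere but on the tin, or the strainer is shifted from its seat while the cap is off (z of cap in the frame of strainer above 0.062 m and not (horizontal distance between strainer and shaker_tin below 0.007 m and z of strainer in the frame of shaker_tin below 0.099 m and angle between the z axis of strainer and the z axis of shaker_tin, either way round below 0.12 rad)).
It fails at once if the strainer is dragged up out of the tin with the cap (horizontal distance between strainer and shaker_tin below 0.012 m and z of strainer in the frame of shaker_tin between 0.1 and 0.16 m and contact force between the fingers and cap above 0.5 N and contact force between the fingers and strainer below 0.02 N).
It fails at once if the strainer is dropped (linear speed of strainer above 0.4 m/s and contact force between the fingers and strainer below 0.02 N).
It fails at once if the tin is tipped or pushed away (angle between shaker_tin's own z axis and vertical above 0.2 rad or distance of shaker_tin from where it was at the start of the episode above 0.035 m).
It fails at once if a glass or the mug is disturbed (distance of any of glass_drying, glass_upright, mug from where it was at the start of the episode above 0.03 m).
It also fails if it takes over 48 s, if anything falls off the work surface, if the arm or the gripper's body presses on something with over 40 N, if the wrist force passes 120 N, or if a joint passes its speed limit or range.

### The arm

A 6-joint arm with a two-finger parallel gripper is mounted at the origin on a cart in front of the work surface, level with it; the furniture and walls round the work are solid. World frame = base frame: x ahead of the robot, y to its left, z up, the work surface at z = 0. Lengths are in mm, angles in rad, forces in N, time in s.
With the tool pointing down it reaches from about 350 to 975 mm from the base axis. Payload 7.1 kg.
Tool frame: the origin (TCP) lies on the centre line of the jaws, within the pads' length; the fingertips stand 17 mm ahead of it and the grasp point (between the pads) lies 2 mm behind it (tip_extent is the distance from the TCP to the fingertips, in mm); z points along the fingers, y is the line along which they close (so a half turn about z gives the same grasp; the last joint's range is limited). The gripper opens to 88 mm and grips with 3 to 60 N. Pads are 20 mm wide; open, the fingers measure 115 mm over their backs; the gripper's body (75 mm by 178 mm) begins 61 mm behind the grasp point.
Start: joints at [-1.249, 0.423, 1.63, -0, 1.089, -0.019], TCP at [208.918, -589.032, 239.675] pointing down, gripper open.
Joint ranges: [-3, 3], [-0.9, 2.11], [0.09, 2.58], [-1.31, 4.45], [0.11, 2.69], [-2.54, 2.54]. Speed limits (rad/s): [2.39, 2.39, 3.01, 3.14, 3.14, 3.14].

### API

Orientations are given as a rotation vector (axis times angle).
In Python, from workcell import get_obs, get_image, camera_model, close_job, look_for, outline_of, pinpoint, tip_extent gives the robot as it stands.
- The arm moves only by the shell command python3 -m jog 'ROWS'. ROWS is text: rows parted by semicolons, each of 7 numbers parted by spaces: the shift along the tool's x, y, z as a fraction of full scale, then the turn, a rotation vector about the tool's x, y, z as a fraction of full scale, then the closure, from -1 (fully open) to 1 (shut). A call has 1 to 8 rows; each row is the pose to reach, as a shift and turn from the pose commanded when the call began, along the tool's axes at that moment; what a row does not reach only later rows make up. Full scale, the value 1, is 0.2 m for a shift and 30 degrees for a turn. A row lasts 1/10 s, in which the tool goes at most 50 mm and 8.59 degrees, less where a joint would pass 70% of its speed; a pose out of reach is approached as far as the arm can. A call with a number of a shift or a turn outside -1 to 1 is refused whole. A call with a gripper value outside its range is refused whole. The fingers move at their own pace and stop on an object; the grip force is fixed at half the most. Time passes only in rows, so rows that repeat a pose let the fingers close. It gives the time, the measured TCP pose, the force, the opening and the grip force at its end, in the units of the state.
- get_obs(): the state, without advancing time (a new reading comes with each control period).
- get_image(name): name is "scene" or "side" or "wrist"; returns the picture (400x640x3 uint8, red, green, blue); there is no depth.
- camera_model(name): a dict with "fx", "fy", "cx", "cy" (pixels), "dist_coeffs" ([k1, k2, p1, p2, k3] as OpenCV has them; the pictures are not rectified), "origin" and "orientation" of the camera in the world; the wrist camera has in their place "tool_from_camera" (4x4, takes a point from camera to tool coordinates, whose origin is the TCP and whose axes are the flange's). Camera axes: x right, y down, z forward; pixel columns grow to the right and rows downward; lengths in mm; the calibration is good to about 2 mm. A picture is of the moment at which its call begins: read the wrist's pose just before it. camera_model takes no time and is no camera call.
- close_job(): hands the job in; it is judged then, once.
Trained networks look in the newest picture that a camera, given by its name, has taken for a name from the list of things; names that differ only in an ending like _2 or _b are one class to them, and where a whole thing is asked for, a point or a joint stands for the part that bears it (a point fixed in the world has none). Each returns a list of dicts, best first, with "confidence" (0 to 1); they miss things now and then, are a little off and sometimes report something else, mostly with a low value. They report only what shows in the picture. A call takes as long as a camera call. They do not tell look-alikes from the thing itself.
- look_for(target, camera): "xyz" ([x, y, z] in mm, in the coordinates of the camera as it stood for that picture, good to about 4 mm: the middle of the surface that is visible of it).
- outline_of(target, camera): "mask" (400x640 bool, what is visible of it).
- pinpoint(target, camera): "xyz" ([x, y, z] in mm, in the coordinates of the camera as it stood for that picture, good to about 4 mm: a listed point, or the origin of a listed thing).
The state is a dict: "t": time; "qpos": joint angles; "qvel": joint speeds; "joint_torque": joint torques, N m; "ee_pos": TCP position; "orientation": TCP orientation; "ft_force": force on the tool from outside, world axes, zero at the start; "moment": the same for the moment, N m; "width": finger opening in mm; "grasp_force": force on a finger pad.
Only numpy, scipy, OpenCV 4.12 (cv2) and the standard library are available. Lean on these libraries where they do the work, as an engineer would, in place of code of your own. Each camera call takes 0.05 s, during which the arm holds its last target. There are 200 camera calls.

## Working session

There is one attempt and no reset: what is moved stays moved. The work goes in short steps, Python scripts to look and compute and a shell command to move; the robot and the scene stay as the last step left them, time stands still between calls to the robot, and variables do not carry over. Pictures are saved under pics/ and viewed, at most 10 in all, crops included, and the job is handed in when it is done.

```bash
mkdir -p pics
cat > h.py <<'E'
from workcell import *
import numpy as np, cv2
from scipy.spatial.transform import Rotation as R
def campose(n):
    m=camera_model(n)
    if 'tool_from_camera' in m:
        o=get_obs(); T=np.eye(4); T[:3,:3]=R.from_rotvec(o['orientation']).as_matrix(); T[:3,3]=o['ee_pos']
        return T@np.array(m['tool_from_camera'])
    T=np.eye(4); q=np.array(m['orientation'])
    T[:3,:3]=R.from_rotvec(q).as_matrix() if q.shape==(3,) else q
    T[:3,3]=m['origin']; return T
def K(n):
    m=camera_model(n); return np.array([[m['fx'],0,m['cx']],[0,m['fy'],m['cy']],[0,0,1.]]),np.array(m['dist_coeffs'],float)
def w(T,p): return T[:3,:3]@np.array(p)+T[:3,3]
def px(n,T,p):
    k,d=K(n); c=T[:3,:3].T@(np.array(p,float)-T[:3,3]); return cv2.projectPoints(c.reshape(1,3),np.zeros(3),np.zeros(3),k,d)[0].ravel()
def ray(n,T,uv):
    k,d=K(n); r=cv2.undistortPoints(np.array(uv,float).reshape(1,1,2),k,d).ravel(); r=T[:3,:3]@np.array([r[0],r[1],1]); return T[:3,3],r/np.linalg.norm(r)
def atz(n,T,uv,z):
    o,r=ray(n,T,uv); return o+r*(z-o[2])/r[2]
def tri(a,b):
    A=0;B=0
    for o,r in(a,b):
        P=np.eye(3)-np.outer(r,r);A=A+P;B=B+P@o
    return np.linalg.solve(A,B)
E
python3 - <<'E'
from h import *
print({k:v for k,v in get_obs().items()})
for n in('scene','side'):
    print(camera_model(n)); T=campose(n)
    im=get_image(n); cv2.imwrite(f'pics/{n}0.png',im[:,:,::-1])
    for t in('shaker_tin','strainer_band','strainer','cap','drying_tray','glass_drying','glass_upright','mug'):
        for r in pinpoint(t,n)[:4]:
            p=w(T,r['xyz']); print(n,t,round(r['confidence'],2),p.round(),px(n,T,p).round())
E
```

```text
{'t': 0.0, 'qpos': array([-1.24899193e+00,  4.23839109e-01,  1.63066835e+00, -1.53324258e-05,
        1.08857918e+00, -1.89832308e-02]), 'qvel': array([ 2.10103152e-04,  1.08594005e-03,  5.58342573e-05,  7.58518690e-04,
       -5.43123575e-04,  1.36531206e-04]), 'joint_torque': array([-7.45632824e-04, -5.44628835e+01, -2.73663712e+01,  6.43520197e-02,
        2.28954793e-02, -6.70348027e-05]), 'ee_pos': array([ 208.76103466, -588.55826328,  238.911258  ]), 'orientation': array([-3.09464091e+00, -5.32482275e-01,  3.74875374e-04]), 'ft_force': array([ 0.04241471, -0.55687774, -0.27371087]), 'moment': array([-6.92971637e-05, -2.95174176e-02,  1.55908336e-02]), 'grasp_force': 0.0, 'width': 87.69394211858784}
{'fx': 386.7230094869622, 'fy': 386.7230094869622, 'cx': 317.73959067631006, 'cy': 191.3356980822794, 'dist_coeffs': array([-0.08107975,  0.        ,  0.        ,  0.        ,  0.        ]), 'origin': array([105.23117484, 688.70835326, 467.42247697]), 'orientation': array([-0.7380232 ,  2.31306478, -1.39896408])}
scene shaker_tin 0.79 [429. -76.   0.] [400. 208.]
scene strainer_band 
[... 756 characters left out ...]
3338016, -1.36013253])}
side shaker_tin 0.98 [434. -76.   1.] [410. 223.]
side shaker_tin 0.73 [513. 188.  -1.] [309. 282.]
side shaker_tin 0.65 [538. -18.  -1.] [352. 222.]
side strainer_band 0.91 [531. 129.  41.] [319. 243.]
side strainer 0.63 [534. 129.   5.] [317. 257.]
side cap 0.86 [434.  13.  -0.] [391. 245.]
side cap 0.76 [528. 131.  64.] [319. 233.]
side cap 0.56 [ 533. -121.   -1.] [377. 201.]
side cap 0.25 [538. -21.  -2.] [353. 222.]
side drying_tray 0.7 [513. 186.  -2.] [310. 281.]
side glass_drying 0.59 [500. 242.  82.] [297. 264.]
side glass_upright 0.71 [690. -50.   3.] [301. 195.]
side glass_upright 0.42 [533. 129.  64.] [317. 232.]
side mug 0.74 [698. 219.   0.] [219. 256.]
```

View pics/side0.png

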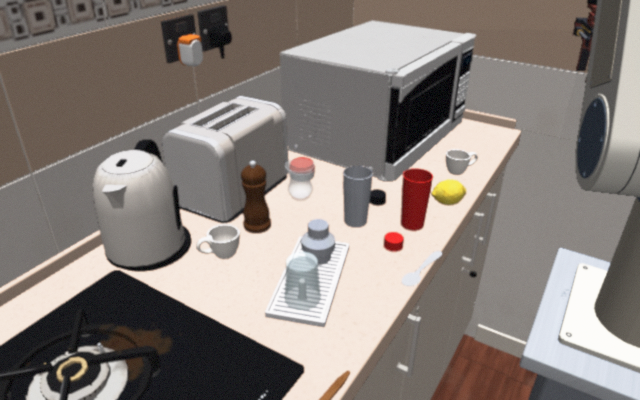

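Run:
```python
import cv2,numpy as np
im=cv2.imread('pics/side0.png')[160:300,260:440]
cv2.imwrite('pics/side0c.png',cv2.resize(im,None,fx=4.2,fy=4.2,interpolation=cv2.INTER_CUBIC))
```

```text
(no output)
```

View pics/side0c.png

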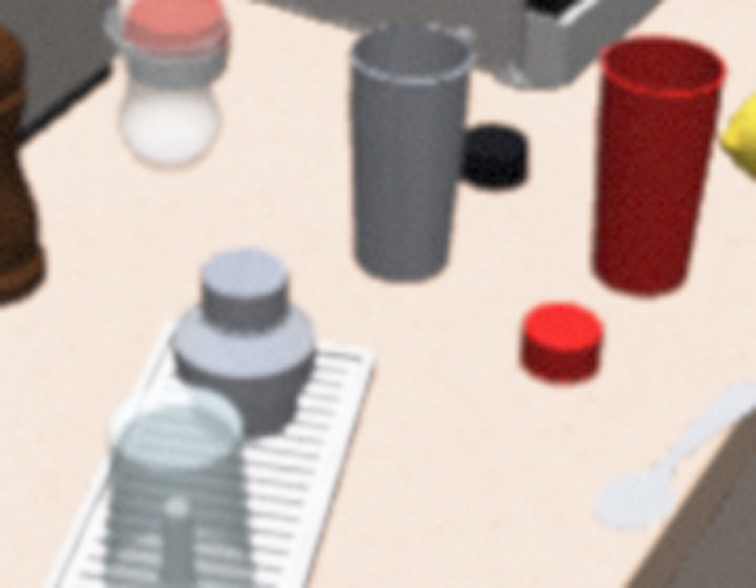

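The picture shows the steel tin at px (356,197) and a red look-alike tin at (415,200). The shaker's top with its steel cap stands on the tray at (318,240). Candidates for the cap are steel (319,229) on the strainer, black (377,197) and red (394,242); I choose the steel one. For the tin I choose grey (356,197), world about (538,-20).

```bash
cat >> h.py <<'E'
def go(p,yaw):
    "yaw: world heading of tool x in deg, tool down"
    o=get_obs(); A=R.from_rotvec(o['orientation']).as_matrix(); y=np.radians(yaw)
    D=np.array([[np.cos(y),np.sin(y),0],[np.sin(y),-np.cos(y),0],[0,0,-1]])
    print('t',round(o['t'],2),'at',o['ee_pos'].round(1),'yaw',np.degrees(np.arctan2(A[1,0],A[0,0])).round(2),'width',o['width'].round(1),'F',o['ft_force'].round(1),'q',o['qpos'].round(2))
    print('to',p,'rows shift',(A.T@(np.array(p)-o['ee_pos'])/200).round(4),'turn',(R.from_matrix(A.T@D).as_rotvec()*6/np.pi).round(4))
E
python3 - <<'E'
from h import *
print(np.array(camera_model('wrist')['tool_from_camera']).round(3),camera_model('wrist')['fx'])
go([300,-430,350],47);go([480,50,400],107)
E
```

```text
[[ 0.00000e+00 -9.62000e-01 -2.71000e-01  7.42520e+01]
 [ 1.00000e+00  0.00000e+00  1.00000e-03  8.96000e-01]
 [-1.00000e-03 -2.71000e-01  9.62000e-01 -1.44127e+02]
 [ 0.00000e+00  0.00000e+00  0.00000e+00  1.00000e+00]] 346.74184753935884Traceback (most recent call last):
  File "<stdin>", line 3, in <module>
  File "h.py", line 30, in go
    print('t',round(o['t'],2),'at',o['ee_pos'].round(1),'yaw',np.degrees(np.arctan2(A[1,0],A[0,0])).round(2),'width',o['width'].round(1),'F',o['ft_force'].round(1),'q',o['qpos'].round(2))
                                                                                                                     ^^^^^^^^^^^^^^^^
AttributeError: 'float' object has no attribute 'round'
```

```bash
sed -i "s/o\['width'\].round(1)/round(float(o['width']),1)/" h.py; python3 -m jog '0.2 -0.15 -0.2 0 0 -0.25 -1; 0.4 -0.3 -0.4 0 0 -0.5 -1; 0.6 -0.5 -0.55 0 0 -0.75 -1; 0.71 -0.65 -0.55 0 0 -1 -1; 0.71 -0.65 -0.55 0 0 -1 -1'
python3 - <<'E'
from h import *
go([380,-230,400],79);go([480,50,400],107)
E
```

```text
t: 1.4
ee_pos: [300.4, -416.7, 351.5]
orientation: [2.848, 1.322, 0.001]
ft_force: [0.3, 0.9, -0.1]
width: 88.4
grasp_force: 0.0
t 1.4 at [ 300.4 -416.7  351.5] yaw 49.81 width 88.4 F [ 0.3  0.9 -0.1] q [-0.97  0.14  1.75  0.    1.25 -0.27]
to [380, -230, 400] rows shift [ 0.9701 -0.2977 -0.2433] turn [ 0.0039  0.001  -0.9729]
t 1.4 at [ 300.4 -416.7  351.5] yaw 49.81 width 88.4 F [ 0.3  0.9 -0.1] q [-0.97  0.14  1.75  0.    1.25 -0.27]
to [480, 50, 400] rows shift [ 2.3623 -0.8191 -0.2444] turn [ 0.0037  0.002  -1.9062]
```

```bash
python3 -m jog '0.25 -0.1 -0.1 0 0 -0.25 -1; 0.5 -0.2 -0.24 0 0 -0.5 -1; 0.75 -0.25 -0.24 0 0 -0.75 -1; 0.97 -0.3 -0.24 0 0 -0.97 -1; 0.97 -0.3 -0.24 0 0 -0.97 -1'
python3 - <<'E'
from h import *
go([430,-50,400],107)
E
```

```text
t: 1.9
ee_pos: [380.8, -229.2, 398.5]
orientation: [2.423, 1.997, 0.002]
ft_force: [0.3, -0.7, -0.5]
width: 87.9
grasp_force: 0.0
t 1.9 at [ 380.8 -229.2  398.5] yaw 78.99 width 87.9 F [ 0.3 -0.7 -0.5] q [-0.57 -0.02  1.82  0.    1.34 -0.38]
to [430, -50, 400] rows shift [ 0.9266  0.0702 -0.0071] turn [ 0.0035  0.     -0.9336]
```

```bash
python3 -m jog '0.25 0 0 0 0 -0.25 -1; 0.5 0.03 0 0 0 -0.5 -1; 0.75 0.05 0 0 0 -0.75 -1; 0.93 0.07 0 0 0 -0.93 -1; 0.93 0.07 0 0 0 -0.93 -1'
cat > see.py <<'E'
from h import *
import sys
o=get_obs(); T=campose('wrist'); im=get_image('wrist'); cv2.imwrite(f'pics/{sys.argv[1]}.png',im[:,:,::-1]); np.save(f'pics/{sys.argv[1]}.npy',T)
for t in sys.argv[2:]:
    for r in pinpoint(t,'wrist')[:4]:
        p=w(T,r['xyz']); print(t,round(r['confidence'],2),p.round(1),px('wrist',T,p).round())
E
python3 see.py w1 shaker_tin strainer_band strainer cap drying_tray glass_drying glass_upright
python3 -c "
from h import *
go([520,90,400],107)"
```

```text
t: 2.4
ee_pos: [430.8, -50.1, 397.7]
orientation: [-1.872, -2.523, -0.001]
ft_force: [0.3, -0.3, 0.6]
width: 87.7
grasp_force: 0.0
shaker_tin 0.86 [433.7 -75.2  -3.7] [313. 165.]
shaker_tin 0.55 [537.7 -24.9  -1.4] [385. 154.]
strainer_band 0.64 [531.5 132.1  40.2] [425.  48.]
strainer 0.97 [535.3 128.1   4.1] [419.  55.]
cap 0.69 [433.4  10.   -2.2] [328. 113.]
cap 0.64 [ 530.4 -124.3   -1.4] [360. 210.]
cap 0.57 [530.  128.7  58.1] [427.  48.]
drying_tray 0.69 [5.175e+02 1.806e+02 2.000e-01] [420.  15.]
glass_upright 0.64 [696.4 -45.8  -2.2] [471. 195.]
t 2.8 at [429.8 -54.  397.7] yaw 106.38 width 88.0 F [-0.6 -0.3  0.2] q [-0.15 -0.04  1.84 -0.    1.34 -0.44]
to [520, 90, 400] rows shift [ 0.5636  0.6358 -0.0118] turn [-0.0002  0.0002 -0.0205]
```

View pics/w1.png

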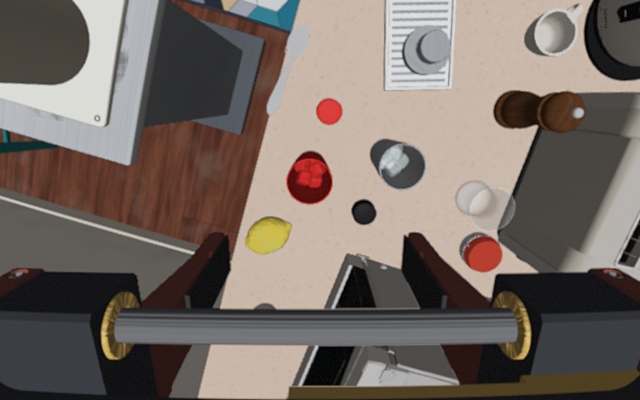

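The wrist view shows the steel tin's mouth at px (402,165), the red tin at (310,177), and the strainer with its steel cap at (428,49). The red cap is at (329,111), the black cap at (364,211) and the upright glass at (480,203).

```bash
python3 -m jog '0.15 0.2 0 0 0 0 -1; 0.3 0.4 0 0 0 0 -1; 0.5 0.55 0 0 0 0 -1; 0.56 0.64 0 0 0 -0.02 -1; 0.56 0.64 0 0 0 -0.02 -1;0.56 0.64 0 0 0 -0.02 -1'
python3 see.py w2 shaker_tin strainer_band strainer cap drying_tray glass_drying
python3 - <<'E'
from h import *
m=np.array
for n in('w2',):
    T=np.load('pics/w2.npy')
    for t in('shaker_tin','strainer','cap','drying_tray','glass_drying'):
        for r in outline_of(t,'wrist')[:3]:
            ys,xs=np.where(r['mask']); print(t,round(r['confidence'],2),xs.min(),xs.max(),ys.min(),ys.max(),'box mid',(xs.min()+xs.max())/2,(ys.min()+ys.max())/2,cv2.minAreaRect(np.c_[xs,ys].astype(np.float32)))
    k,d=K('wrist')
    im=cv2.imread('pics/w2.png'); cv2.imwrite('pics/w2c.png',im)
E
```

```text
t: 3.4
ee_pos: [520.6, 90.2, 397.3]
orientation: [-1.866, -2.527, 0.002]
ft_force: [-0.9, -0.6, 0.3]
width: 87.8
grasp_force: 0.0
shaker_tin 0.97 [430.2 -76.8  -2.1] [235. 229.]
shaker_tin 0.61 [694.6 -45.8   1.1] [390. 256.]
shaker_tin 0.56 [537.7 -25.    0.9] [305. 219.]
strainer_band 0.9 [531.7 131.9  40.1] [332. 128.]
strainer_band 0.67 [517.  177.9  -1.5] [331.  93.]
strainer 0.58 [532.8 130.2   7.5] [331. 127.]
cap 0.75 [530.4 128.   59.8] [331. 131.]
cap 0.74 [ 5.311e+02 -1.237e+02  1.000e-01] [285. 270.]
cap 0.61 [431.1   8.8  -2.7] [248. 181.]
drying_tray 0.77 [517.2 178.3   1. ] [331.  93.]
drying_tray 0.61 [532.7 130.8  41.2] [332. 129.]
glass_drying 0.78 [501.3 237.7  88. ] [336.  39.]
shaker_tin 0.89 280 323 205 267 box mid 301.5 236.0 ((301.5, 236.0), (62.0, 43.0), 90.0)
shaker_tin 0.56 215 248 217 273 box mid 231.5 245.0 ((236.87387084960938, 242.44224548339844), (53.87936019897461, 32.32325744628906), 69.59011840820312)
strainer 0.69 311 354 108 151 box mid 332.5 129.5 ((332.5, 129.5), (43.0, 43.0), 90.0)
cap 0.81 235 260 168 194 box mid 247.5 181.0 ((247.40000915527344, 180.70001220703125), (24.59674644470215, 25.93838882446289), 26.56505012512207)
cap 0.63 275 298 260 285 box mid 286.5 272.5 ((285.52227783203125, 273.3757629394531), (24.740692138671875, 22.186817169189453), 28.610462188720703)
drying_tray 0.8 293 366 9 162 box mid 329.5 85.5 ((330.48828125, 85.437744140625), (153.07095336914062, 72.06769561767578), 88.80650329589844)
glass_drying 0.75 310 352 17 70 box mid 331.0 43.5 ((331.0, 43.5), (53.0, 42.0), 90.0)
```

View pics/w2.png

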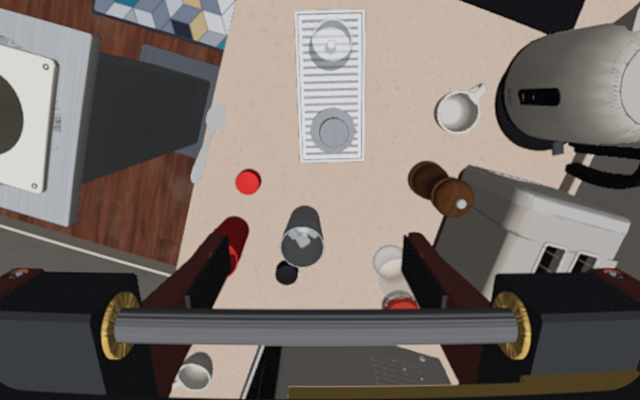

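The second view shows the strainer and cap at px (332,130) and the steel tin's rim at (302,246). I'll locate the circles and triangulate them.

```bash
python3 - <<'E'
from h import *
def hough(name,c,h,r0,r1):
    im=cv2.imread(f'pics/{name}.png',0); x,y=c; s=6
    cr=cv2.resize(im[y-h:y+h,x-h:x+h],None,fx=s,fy=s,interpolation=cv2.INTER_CUBIC); cr=cv2.GaussianBlur(cr,(0,0),4)
    k=cv2.HoughCircles(cr,cv2.HOUGH_GRADIENT_ALT,1.5,20,param1=60,param2=0.5,minRadius=int(r0*s),maxRadius=int(r1*s))
    k=[] if k is None else k[0][:4]
    return [(round(float(a/s+x-h),1),round(float(b/s+y-h),1),round(float(r/s),1)) for a,b,r in [q[:3] for q in k]]
for n,b,c,t in(('w1',(428,49),(433,46),(402,165)),('w2',(332,130),(334,132),(302,246))):
    T=np.load(f'pics/{n}.npy')
    for l,cc,h,r0,r1,z in(('band',b,34,19,27,50),('cap',c,26,11,18,84),('tin',t,34,18,28,118)):
        for q in hough(n,cc,h,r0,r1): print(n,l,q,'at z',z,atz('wrist',T,q[:2],z).round(1))
E
python3 - <<'E'
import cv2,numpy as np
a=cv2.imread('pics/w1.png');b=cv2.imread('pics/w2.png')
f=lambda i,x,y:cv2.resize(i[y-30:y+30,x-40:x+40],None,fx=5,fy=5,interpolation=cv2.INTER_CUBIC)
cv2.imwrite('pics/four.png',np.vstack([np.hstack([f(a,428,49),f(a,402,165)]),np.hstack([f(b,332,130),f(b,302,246)])]))
E
```

```text
w2 tin (302.0, 246.5, 20.6) at z 118 [536.1 -22.3 118. ]
```

View pics/four.png

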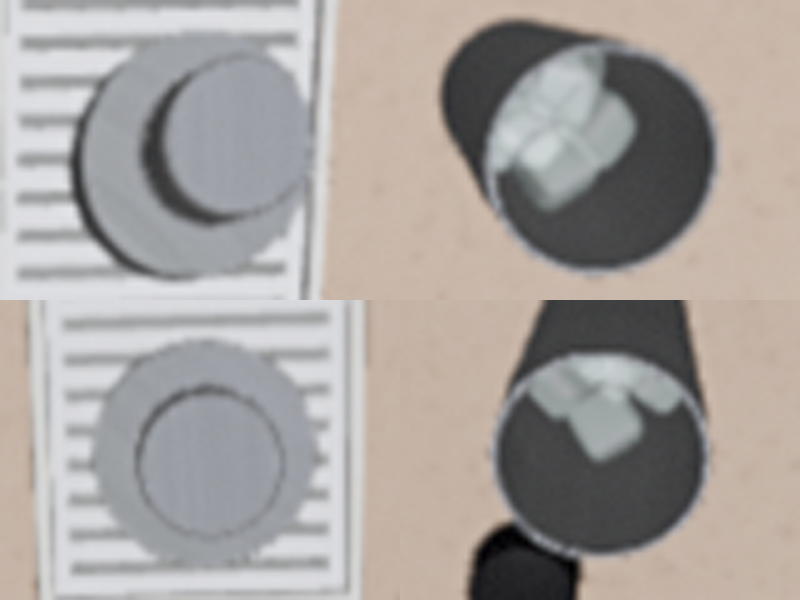

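Run:
```python
from h import *
T1,T2=np.load('pics/w1.npy'),np.load('pics/w2.npy')
for l,a,b,z in(('cap',(435,45.6),(333.8,132),84),('tin',(401.9,166),(301.8,246.3),118)):
    p=tri(ray('wrist',T1,a),ray('wrist',T2,b)); print(l,p.round(1),px('wrist',T1,p)-a,px('wrist',T2,p)-b,atz('wrist',T1,a,z).round(1),atz('wrist',T2,b,z).round(1))
print('band w2',atz('wrist',T2,(332.9,130.2),50).round(1))
A=R.from_matrix(T1[:3,:3]);print(T1[:3,3],T2[:3,3])
# tray edge direction in w2
print([atz('wrist',T2,p,13).round(1) for p in((296,12),(302,161),(364,10),(363,160))])
go([532,129.5,170],107)
```

```text
cap [533.2 129.5  78.1] [0.02830547 0.03671799] [-0.02802145 -0.03401797] [531.6 128.1  84. ] [532.8 129.9  84. ]
tin [535.9 -23.3 114.9] [0.12192249 0.14589616] [-0.11016499 -0.14065944] [534.7 -22.8 118. ] [535.8 -22.1 118. ]
band w2 [533.3 129.6  50. ]
[409.7075602   19.92213267 541.8646082 ] [499.42490689 160.25805042 541.39524324]
[array([436.8, 267.8,  13. ]), array([504.8,  68.8,  13. ]), array([526.6, 298.4,  13. ]), array([594. ,  97.9,  13. ])]
t 4.0 at [520.8  90.7 397.7] yaw 107.12 width 87.8 F [ 0.7 -0.1  0.4] q [ 0.15  0.13  1.66 -0.    1.35 -0.15]
to [532, 129.5, 170] rows shift [0.1689 0.1104 1.1387] turn [0.0002 0.0001 0.0039]
```

```bash
python3 -m jog '0.08 0.05 0.25 0 0 0 -1; 0.17 0.11 0.5 0 0 -0.03 -1; 0.17 0.11 0.75 0 0 -0.04 -1; 0.17 0.115 1 0 0 -0.04 -1; 0.17 0.115 1 0 0 -0.04 -1; 0.17 0.115 1 0 0 -0.04 -1'
python3 - <<'E'
from h import *
go([533,129.6,90],108.5);go([533,129.6,42],108.5)
E
```

```text
t: 4.6
ee_pos: [532.3, 130.0, 197.0]
orientation: [-1.838, -2.545, 0.004]
ft_force: [0.2, -0.8, 0.4]
width: 88.0
grasp_force: 0.0
t 4.6 at [532.3 130.  197. ] yaw 108.33 width 88.0 F [ 0.2 -0.8  0.4] q [ 0.22  0.37  1.83  0.    0.94 -0.1 ]
to [533, 129.6, 90] rows shift [-0.0033  0.0043  0.535 ] turn [-0.0057 -0.0007 -0.0058]
t 4.6 at [532.3 130.  197. ] yaw 108.33 width 88.0 F [ 0.2 -0.8  0.4] q [ 0.22  0.37  1.83  0.    0.94 -0.1 ]
to [533, 129.6, 42] rows shift [-0.0034  0.005   0.775 ] turn [-0.0057 -0.0007 -0.0058]
```

```bash
python3 -m jog '0 0 0.2 0 0 0 -1; 0 0 0.4 0 0 0 -1; 0 0 0.55 0 0 0 -1; 0 0 0.65 0 0 0 -1; 0 0 0.73 0 0 0 -1; 0 0 0.77 0 0 0 -1; 0 0 0.77 0 0 0 -1; 0 0 0.77 0 0 0 -1'
python3 - <<'E'
from h import *
go([533,129.6,42],108.5)
im=get_image('scene');T=campose('scene')
cv2.imwrite('pics/s1.png',cv2.resize(im[160:280,240:400,::-1],None,fx=4.5,fy=4.5))
E
```

```text
t: 5.4
ee_pos: [534.3, 130.4, 45.4]
orientation: [1.838, 2.545, 0.003]
ft_force: [-0.4, 0.1, 0.7]
width: 88.1
grasp_force: 0.0
t 5.4 at [534.3 130.4  45.4] yaw 108.32 width 88.1 F [-0.4  0.1  0.7] q [ 0.22  0.61  1.89  0.    0.63 -0.1 ]
to [533, 129.6, 42] rows shift [-0.0016 -0.0075  0.017 ] turn [ 0.0054  0.0005 -0.006 ]
```

View pics/s1.png

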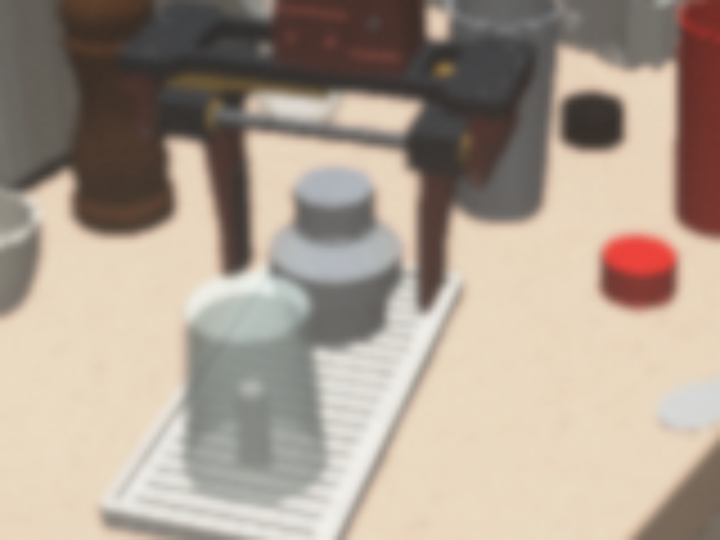

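The fingers straddle the strainer's band on either side, at crop px (235,200) and (435,240), and the glass is clear. I'll go 4 mm lower and close.

```bash
python3 -m jog '0 -0.007 0.02 0 0 0 -1; 0 -0.007 0.02 0 0 0 -1; 0 -0.007 0.02 0 0 0 -0.2; 0 -0.007 0.02 0 0 0 0.1; 0 -0.007 0.02 0 0 0 0.3; 0 -0.007 0.02 0 0 0 0.6; 0 -0.007 0.02 0 0 0 1; 0 -0.007 0.02 0 0 0 1'
python3 -m jog '0 0 0 0 0 0 1;0 0 0 0 0 0 1;0 0 0 0 0 0 1;0 0 0 0 0 0 1'
python3 -c "
from h import *
go([533,129.6,142],108.5)"
```

```text
t: 6.25
ee_pos: [531.6, 129.7, 39.7]
orientation: [1.839, 2.547, 0.0]
ft_force: [1.3, 1.0, -0.4]
width: 62.2
grasp_force: 29.6
t: 6.65
ee_pos: [531.7, 129.7, 39.7]
orientation: [1.839, 2.547, 0.0]
ft_force: [1.1, 0.2, 0.6]
width: 61.4
grasp_force: 29.6
t 6.65 at [531.7 129.7  39.7] yaw 108.33 width 61.4 F [1.1 0.2 0.6] q [ 0.22  0.62  1.9   0.    0.62 -0.1 ]
to [533, 129.6, 142] rows shift [-0.0027  0.0063 -0.5113] turn [ 0.0008  0.     -0.0058]
```

```bash
python3 -m jog '0 0 -0.05 0 0 0 1; 0 0 -0.15 0 0 0 1; 0 0 -0.28 0 0 0 1; 0 0 -0.42 0 0 0 1; 0 0 -0.56 0 0 0 1; 0 0 -0.68 0 0 0 1; 0 0 -0.75 0 0 0 1; 0 0 -0.75 0 0 0 1'
python3 - <<'E'
from h import *
go([535.5,-22.5,190],108.5)
T=campose('side'); im=get_image('side'); cv2.imwrite('pics/s2.png',cv2.resize(im[120:320,220:480,::-1],None,fx=3,fy=3))
for t in('strainer_band','cap'):
    for r in pinpoint(t,'side')[:2]: print(t,r['confidence'],w(T,r['xyz']).round(1))
E
```

```text
t: 7.45
ee_pos: [532.3, 129.8, 191.6]
orientation: [1.838, 2.545, 0.004]
ft_force: [-0.3, -0.6, -1.8]
width: 61.7
grasp_force: 29.6
t 7.45 at [532.3 129.8 191.6] yaw 108.32 width 61.7 F [-0.3 -0.6 -1.8] q [ 0.22  0.37  1.84  0.    0.93 -0.1 ]
to [535.5, -22.5, 190] rows shift [-0.7281 -0.2241  0.0075] turn [ 0.0061  0.0006 -0.0059]
strainer_band 0.57 [533.5 129.6 191.4]
cap 0.84 [433.8  13.8  -0.9]
cap 0.69 [ 530.9 -119.6   -3.9]
```

View pics/s2.png

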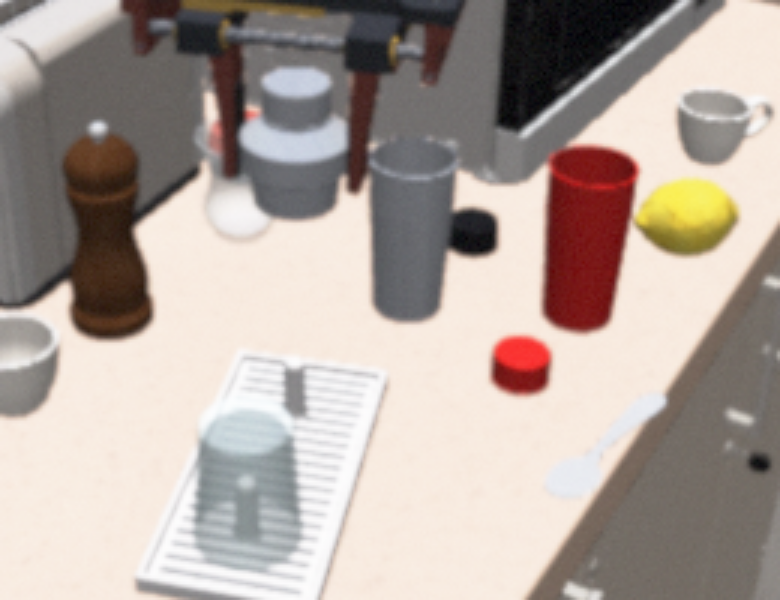

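The strainer is held with its cap on, at crop px (297,140), and the peg is empty. Next is the move over the tin.

```bash
python3 -m jog '-0.07 -0.02 0 0 0 0 1; -0.2 -0.06 0 0 0 0 1; -0.36 -0.11 0 0 0 0 1; -0.52 -0.16 0 0 0 0 1; -0.65 -0.2 0 0 0 0 1; -0.725 -0.223 0 0 0 0 1; -0.725 -0.223 0 0 0 0 1; -0.725 -0.223 0 0 0 0 1'
python3 - <<'E'
from h import *
go([535.3,-22,160],108.5)
T=campose('side');im=get_image('side'); a=cv2.resize(im[130:240,290:420,::-1],None,fx=3,fy=3)
for r in pinpoint('strainer_band','side')[:2]: print(r['confidence'],w(T,r['xyz']).round(1))
T=campose('scene');im=get_image('scene'); b=cv2.resize(im[110:220,290:420,::-1],None,fx=3,fy=3)
for r in pinpoint('strainer_band','scene')[:2]: print(r['confidence'],w(T,r['xyz']).round(1))
cv2.imwrite('pics/s3.png',np.hstack([a,b]))
for n in('side','scene'):
    T=campose(n); print(n,px(n,T,[535.3,-22,118]),px(n,T,[535.3,-22,158]))
E
```

```text
t: 8.4
ee_pos: [534.4, -22.1, 189.2]
orientation: [-1.84, -2.545, 0.0]
ft_force: [-0.1, -0.1, -1.5]
width: 61.7
grasp_force: 29.7
t 8.4 at [534.4 -22.1 189.2] yaw 108.27 width 61.7 F [-0.1 -0.1 -1.5] q [-0.06  0.36  1.87  0.    0.91 -0.38]
to [535.3, -22, 160] rows shift [-0.0009  0.0045  0.1458] turn [-0.0016 -0.0012 -0.0077]
0.68 [535.3 -23.9 189. ]
0.61 [532.5 -25.4 189.5]
side [357.02056922 171.90427622] [357.8827885 153.6444751]
scene [351.20935124 160.91246207] [351.54481762 144.65119031]
```

View pics/s3.png

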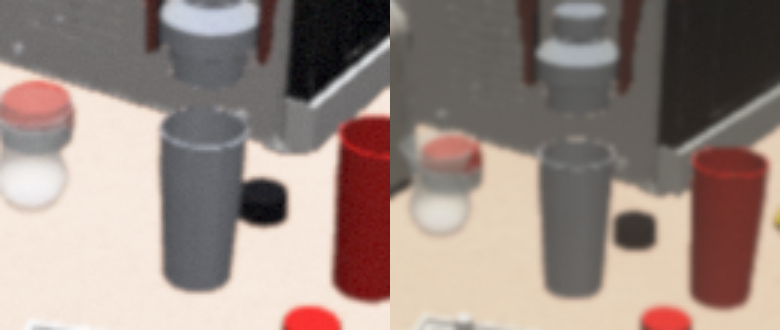

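```bash
python3 -m jog '0 0.003 0.06 0 0 0 1; 0 0.003 0.12 0 0 0 1; 0 0.003 0.17 0 0 0 1; 0 0.003 0.2 0 0 0 1; 0 0.003 0.22 0 0 0 1; 0 0.003 0.24 0 0 0 1; 0 0.003 0.25 0 0 0 1; 0 0.003 0.25 0 0 0 1'
python3 - <<'E'
from h import *
go([535.3,-22,125.7],108.5); print(get_obs()['moment'])
E
```

```text
t: 9.4
ee_pos: [535.3, -21.8, 139.6]
orientation: [-1.839, -2.547, 0.0]
ft_force: [-0.9, 0.7, -2.8]
width: 61.8
grasp_force: 29.6
t 9.4 at [535.3 -21.8 139.6] yaw 108.32 width 61.8 F [-0.9  0.7 -2.8] q [-0.06  0.44  1.9   0.    0.81 -0.38]
to [535.3, -22, 125.7] rows shift [-0.0008 -0.0001  0.0693] turn [-0.0002 -0.0001 -0.006 ]
[ 0.02171866 -0.12392697 -0.03163468]
```

```bash
python3 -m jog '0 0 0.02 0 0 0 1; 0 0 0.035 0 0 0 1; 0 0 0.045 0 0 0 1; 0 0 0.053 0 0 0 1; 0 0 0.06 0 0 0 1; 0 0 0.06 0 0 0 1; 0 0 0.06 0 0 0 1; 0 0 0.06 0 0 0 1'
python3 - <<'E'
from h import *
go([535.3,-22,125.7],108.5); print(get_obs()['moment'])
E
```

```text
t: 10.2
ee_pos: [535.4, -21.8, 127.8]
orientation: [1.839, 2.547, 0.0]
ft_force: [-1.0, -0.3, -2.3]
width: 61.9
grasp_force: 29.6
t 10.2 at [535.4 -21.8 127.8] yaw 108.33 width 61.9 F [-1.  -0.3 -2.3] q [-0.06  0.46  1.9   0.    0.79 -0.38]
to [535.3, -22, 125.7] rows shift [-0.0008 -0.0007  0.0103] turn [ 0.0002  0.0001 -0.0058]
[-0.01607425 -0.0965099   0.06802362]
```

Still unloaded; I'll feel for contact in 1 mm steps.

```bash
python3 -m jog '0 0 0.005 0 0 0 1; 0 0 0.005 0 0 0 1; 0 0 0.01 0 0 0 1; 0 0 0.01 0 0 0 1; 0 0 0.01 0 0 0 1'; python3 -m jog '0 0 0.004 0 0 0 1; 0 0 0.004 0 0 0 1;0 0 0.004 0 0 0 1'
```

```text
t: 10.7
ee_pos: [535.4, -21.8, 125.8]
orientation: [1.839, 2.547, 0.0]
ft_force: [-1.1, 0.1, -0.2]
width: 62.2
grasp_force: 29.7
t: 11.0
ee_pos: [535.6, -21.8, 125.6]
orientation: [1.839, 2.546, 0.0]
ft_force: [-2.2, 0.9, 6.3]
width: 61.9
grasp_force: 29.7
```

Home contact is felt at TCP z 125.6, as expected. I'll let go.

```bash
python3 -m jog '0 0 0 0 0 0 -0.5; 0 0 0 0 0 0 -0.6; 0 0 0 0 0 0 -0.8; 0 0 0 0 0 0 -1; 0 0 0 0 0 0 -1; 0 0 0 0 0 0 -1; 0 0 0 0 0 0 -1; 0 0 0 0 0 0 -1'
python3 - <<'E'
from h import *
go([535.3,-22,174],108.5)
ims=[]
for n,(x,y) in(('side',(357,160)),('scene',(351,150))):
    T=campose(n); im=get_image(n); ims.append(cv2.resize(im[y-60:y+60,x-50:x+50,::-1],None,fx=4,fy=4))
    for t in('strainer','shaker_tin','cap'):
        for r in pinpoint(t,n)[:4]: print(n,t,round(r['confidence'],2),w(T,r['xyz']).round(1))
cv2.imwrite('pics/s4.png',np.hstack(ims))
E
```

```text
t: 11.8
ee_pos: [535.3, -21.8, 124.8]
orientation: [-1.839, -2.547, 0.0]
ft_force: [-0.1, 0.1, -0.4]
width: 88.1
grasp_force: 0.0
t 11.8 at [535.3 -21.8 124.8] yaw 108.33 width 88.1 F [-0.1  0.1 -0.4] q [-0.06  0.46  1.9  -0.    0.78 -0.38]
to [535.3, -22, 174] rows shift [-0.0008 -0.0003 -0.2458] turn [-0.0001 -0.     -0.0058]
side strainer 0.59 [537.6 -22.8  89.5]
side shaker_tin 0.7 [ 5.399e+02 -1.960e+01  5.000e-01]
side shaker_tin 0.58 [431.4 -75.6  -0.8]
side cap 0.91 [4.344e+02 1.450e+01 3.000e-01]
side cap 0.88 [533.6 -26.9 149.7]
side cap 0.53 [ 530.  -121.7   -0. ]
scene strainer 0.55 [534.6 -25.6  91.8]
scene shaker_tin 0.97 [531.8 -21.2   4.1]
scene shaker_tin 0.58 [429.7 -76.6   2.1]
scene cap 0.84 [430.   13.9   1.9]
scene cap 0.75 [ 528.6 -122.9    2.2]
scene cap 0.63 [537.5 -21.8 147.3]
```

View pics/s4.png

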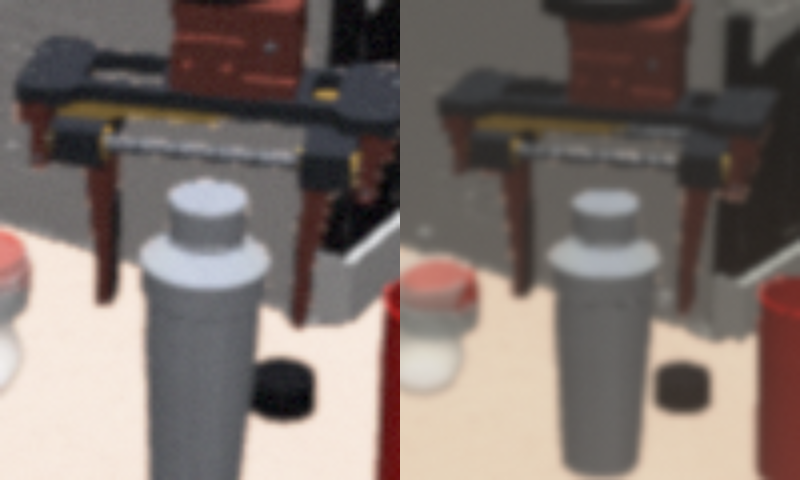

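The strainer is seated level with its cap on, at crop px (207,250), and the fingers are open on both sides. I'll rise to the cap's height.

```bash
python3 -m jog '0 0 -0.03 0 0 0 -1; 0 0 -0.08 0 0 0 -1; 0 0 -0.13 0 0 0 -1; 0 0 -0.18 0 0 0 -1; 0 0 -0.215 0 0 0 -1; 0 0 -0.215 0 0 0 -1; 0 0 -0.215 0 0 0 -1; 0 0 -0.215 0 0 0 -1'
python3 -c "
from h import *
go([535.3,-22,167.5],108.5)"
```

```text
t: 13.0
ee_pos: [535.0, -21.8, 167.6]
orientation: [-1.839, -2.546, 0.001]
ft_force: [0.2, -0.7, 0.4]
width: 87.9
grasp_force: 0.0
t 13.0 at [535.  -21.8 167.6] yaw 108.33 width 87.9 F [ 0.2 -0.7  0.4] q [-0.06  0.39  1.88  0.    0.87 -0.38]
to [535.3, -22, 167.5] rows shift [-0.0015  0.0012  0.0003] turn [-0.0012 -0.0005 -0.0058]
```

```bash
python3 -m jog '0 0 0 0 0 0 -0.5; 0 0 0 0 0 0 -0.2; 0 0 0 0 0 0 0; 0 0 0 0 0 0 0.05; 0 0 0 0 0 0 0.1; 0 0 0 0 0 0 0.15; 0 0 0 0 0 0 0.2; 0 0 0 0 0 0 0.3'; python3 -m jog '0 0 0 0 0 0 0.6; 0 0 0 0 0 0 1; 0 0 0 0 0 0 1; 0 0 0 0 0 0 1; 0 0 0 0 0 0 1'
```

```text
t: 13.8
ee_pos: [535.3, -21.8, 167.9]
orientation: [1.839, 2.547, 0.0]
ft_force: [-0.5, -0.2, -0.3]
width: 36.7
grasp_force: 30.0
t: 14.3
ee_pos: [535.3, -21.8, 167.9]
orientation: [1.839, 2.547, 0.0]
ft_force: [-0.4, 0.2, -0.0]
width: 36.9
grasp_force: 30.0
```

```bash
python3 -m jog '0 0 -0.015 0 0 0 1; 0 0 -0.035 0 0 0 1; 0 0 -0.06 0 0 0 1; 0 0 -0.09 0 0 0 1; 0 0 -0.12 0 0 0 1; 0 0 -0.16 0 0 0 1; 0 0 -0.2 0 0 0 1; 0 0 -0.24 0 0 0 1'; python3 -m jog '0 0 -0.05 0 0 0 1; 0 0 -0.11 0 0 0 1; 0 0 -0.17 0 0 0 1; 0 0 -0.2 0 0 0 1; 0 0 -0.2 0 0 0 1; 0 0 -0.2 0 0 0 1; 0 0 -0.2 0 0 0 1; 0 0 -0.2 0 0 0 1'
python3 - <<'E'
from h import *
ims=[]
for n,(x,y) in(('side',(357,150)),('scene',(351,140))):
    im=get_image(n); ims.append(cv2.resize(im[y-60:y+60,x-50:x+50,::-1],None,fx=4,fy=4))
cv2.imwrite('pics/s5.png',np.hstack(ims))
E
```

```text
t: 15.1
ee_pos: [535.4, -21.8, 216.7]
orientation: [1.839, 2.547, 0.0]
ft_force: [0.6, 0.2, 0.7]
width: 36.6
grasp_force: 30.0
t: 15.9
ee_pos: [535.0, -21.8, 255.3]
orientation: [-1.839, -2.546, 0.001]
ft_force: [0.2, 0.4, -0.5]
width: 36.4
grasp_force: 30.0
```

View pics/s5.png

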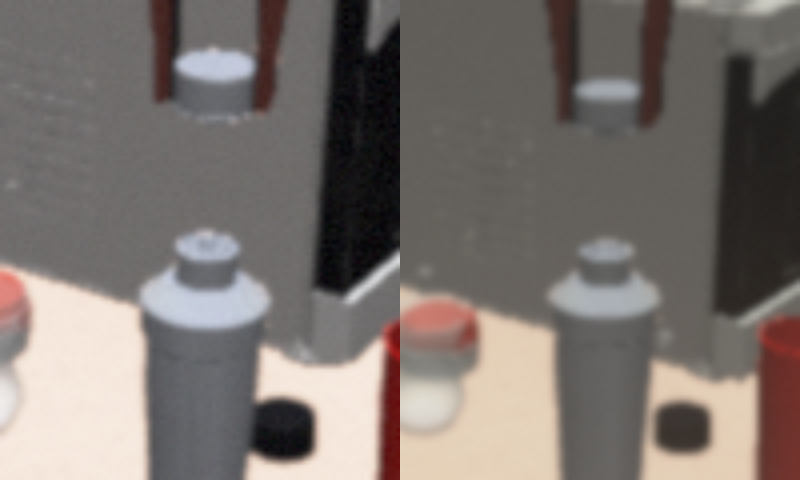

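The cap is held at crop px (215,85), about 88 mm above where it sat, and the strainer is still level in the tin at (207,280). I'm handing the job in.

```bash
python3 -c "
from workcell import *
print(close_job())"
```

```text
the job is handed in; nothing more can be done
None
```

The job is handed in: the strainer sits home and level in the steel tin, and the gripper holds the cap about 88 mm above its seat. The tin, glasses and mug show no sign of being moved; `close_job()` returned no verdict.

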